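Index the swivel stand to the stamping station

ROBOT

A 6-joint arm with a two-finger parallel gripper is mounted at the origin on a cart in front of the work surface, level with it; the furniture and walls round the work are solid. World frame = base frame: x ahead of the robot, y to its left, z up, the work surface at z = 0. Lengths are in m, angles in rad, forces in N, time in s.
With the tool pointing down it reaches from about 0.275 to 0.975 m from the base axis. Payload 8.4 kg.
Tool frame: the origin (TCP) lies at the very end of the fingers, on their centre line; the grasp point (between the pads) lies 19 mm behind it (env.grip_point_offset is the distance from the TCP to the grasp point, in m); x points along the fingers, z is the direction in which the jaws open and shut, and the axes are right-handed (so a half turn about x gives the same grasp; the last joint's range is limited). The gripper opens to 92 mm and grips with 3 to 60 N. Pads are 20 mm wide; open, the fingers measure 128 mm over their backs; the gripper's body (75 mm by 189 mm) begins 69 mm behind the grasp point.
Start: joints at [-1.274, 0.353, 1.633, -0, 1.155, -0.002], TCP at [0.184, -0.597, 0.18] pointing down, gripper open.
Joint ranges: [-2.63, 2.63], [-0.92, 2.1], [0.06, 2.66], [-1.3, 4.44], [0, 2.69], [-3.02, 3.02]. Speed limits (rad/s): [2.22, 2.22, 2.79, 3.14, 3.14, 3.14].

INTERFACE

Orientations are given as a unit quaternion [x, y, z, w].
In Python, from workcell import env gives the robot as it stands.
- The arm moves only by the tool apply_moves, never from a script. Its arguments are lists of equal length, an entry for each row: "translation": the shift along the tool's x, y, z in m, a list of three; "twist": the turn, a rotation vector about the tool's x, y, z in rad, a list of three; "grip": the finger opening in m, from 0 to 0.0919. A call has exactly 10 rows; each row shifts and turns the pose as measured when the row begins, along the tool's axes as they then stand; what a row does not reach is not made up. A row lasts 1/8 s, in which the tool goes at most 62.5 mm and 10.7 degrees, less where a joint would pass 70% of its speed; a pose out of reach is approached as far as the arm can. A call is refused whole if a number of a shift passes 0.0625 or a number of a turn 0.188, either way. A call with a gripper value outside its range is refused whole. The fingers move at their own pace and stop on an object; "squeeze" is the grip in N (left out, the last holds). Time passes only in rows, so rows that do not move let the fingers close, or fill a call up. It gives the time, the measured TCP pose, the force and the opening at its end, in the units of the state.
- env.observe(): the state, without advancing time (a new reading comes with each control period).
- env.get_image(name): name is "scene" or "side" or "wrist"; returns the picture (384x512x3 uint8, red, green, blue); there is no depth.
- env.calibration(name): a dict with "fx", "fy", "cx", "cy" (pixels), "extrinsics" (4x4, takes a point from camera to world coordinates); the wrist camera has in their place "mount" (4x4, takes a point from camera to tool coordinates, whose origin is the TCP and whose axes are the tool frame's). Camera axes: x right, y down, z forward; pixel columns grow to the right and rows downward; lengths in m; the calibration is good to about 2 mm. A picture is of the moment at which its call begins: read the wrist's pose just before it. calibration takes no time and is no camera call.
- env.sign_off(): hands the job in, once; it reports no verdict.
The state is a dict: "time_s": time; "joints": joint angles; "qd": joint speeds; "joint_efforts": joint torques, N m; "tcp_pos": TCP position; "ee_rot": TCP orientation; "ft_force": force on the tool from outside, world axes, zero at the start; "torque": the same for the moment, N m; "opening": finger opening in m.
Only numpy, scipy, OpenCV 4.12 (cv2) and the standard library are available. Lean on these libraries where they do the work, as an engineer would, in place of code of your own. Each camera call takes 0.05 s, during which the arm holds its last target. There are 200 camera calls.

TASK

The sweets on the swivel decorating stand are to be stamped next. Take the stand's upright knob and turn the plate, which clicks every 30 degrees, counter-clockwise seen from above to the click at which its pointer and knob face the wooden stamp on the worktop, not one of its neighbours. Let go with the plate settled in that click, and leave the wooden stamp standing where it is.

Things in the scene. Friction and masses are not known exactly. Their poses are not given: they have to be found in the camera images.
- stand: Fixed grey base disc of the swivel stand, diameter 244, 22 high. Origin on the swivel axis at worktop height, z up; +x points to the home stud (steel dome, 13 wide, 113 from the axis). Dark rim ticks mark the other clicks, 30 degrees apart. On it turns a steel plate, diameter 170, top 34 above the worktop, carrying a fixed black mould of green sweets (80x80, top at 52).
- swivel (a joint): Angle of the plate on the base, rad, growing counter-clockwise seen from above; 0: pointer and knob at the home stud, where it starts. A sprung detent clicks every 0.524 (30 degrees) and pulls the plate in from within 10 degrees of a click; near halfway it may stay put. The stamp stands opposite the second, third or fourth click. Stops at -1.25 and 3.3. Leaving a click takes about 3 N at the knob.
- knob_grip (a point): Grip point of the upright black knob (diameter 22, from 68 to 114 above the worktop, spins freely on its own pin), on the knob's axis, 93 above the worktop and 95 from the swivel axis, in the direction of the stand's +x turned counter-clockwise by the swivel angle. It stands on the plate's tongue, whose corner tip below it is the pointer. Take it from above.
- wood_stamp: Loose turned wooden stamp with a waist and a round head, 38 in diameter, 55 high, upright on the worktop, 165 from the swivel axis, opposite one of the clicks. Origin at the centre of its underside, z up. A small jar (38 wide, 60 high) and a steel piping nozzle (26 wide, 32 high) stand opposite the neighbouring clicks, also 165 out: 60, 90 and 120 degrees from home, in any order.
Things that resemble listed ones, but are neither listed nor needed, are in the scene too. Leave any red look-alike of the wood_stamp alone.

How it is judged:
By the outcome, as a careful person would: the job done as asked, in the order asked, and still so for the second after the job is handed in, with the robot touching nothing.
It also fails if it takes over 38 s, if anything falls off the work surface, if the arm or the gripper's body presses on something with over 40 N, if the wrist force passes 120 N, or if a joint passes its speed limit or range.

## Working session

There is one attempt and no reset: what is moved stays moved. The work goes in short steps, Python scripts to look and compute and a tool call to move; the robot and the scene stay as the last step left them, time stands still between calls to the robot, and variables do not carry over. Pictures are saved under pics/ and viewed, about 8 in all and at most 12, crops included, and the job is handed in when it is done.

Besides the shell and the picture viewer there is one more tool, called after "Call:" as name(argument=value, ...) on one line, values as JSON. apply_moves: Moves the arm, as the interface text tells. Its arguments: {"type":"object","properties":{"translation":{"type":"array"},"twist":{"type":"array"},"grip":{"type":"array"},"squeeze":{"type":"number"}},"required":["translation","twist","grip"]}

```bash
mkdir -p pics; python3 - <<'E'
from workcell import env
import cv2
s=env.observe();print(s)
for n in("scene","side"):
    c=env.calibration(n);print(n,c)
    cv2.imwrite(f"pics/{n}0.png",cv2.resize(env.get_image(n)[:,:,::-1],(800,600),interpolation=cv2.INTER_CUBIC))
print(env.calibration("wrist"))
E
```

```text
{'time_s': 0.0, 'joints': array([-1.27441204e+00,  3.53631692e-01,  1.63411288e+00, -2.09623187e-05,
        1.15521354e+00, -2.39461078e-03]), 'qd': array([-0.00018903,  0.00042914,  0.00069067, -0.00167733, -0.00147521,
        0.00065739]), 'joint_efforts': array([ 3.08978670e-04, -5.93841183e+01, -3.34219158e+01,  6.97205309e-02,
        2.33143475e-02, -1.14280019e-04]), 'tcp_pos': array([ 0.18381   , -0.59679788,  0.1792831 ]), 'ee_rot': array([ 0.42029359,  0.56924164, -0.41972911,  0.5684582 ]), 'ft_force': array([ 0.40830183,  0.25239817, -0.00794864]), 'torque': array([-0.01571568, -0.02173492,  0.00662543]), 'opening': 0.09205356369590839}
scene {'fx': 410.4869781555867, 'fy': 410.4869781555867, 'cx': 247.519806408723, 'cy': 194.88024598730638, 'extrinsics': array([[ 0.85192309, -0.34959895,  0.38988155,  0.25475542],
       [-0.52325192, -0.59792613,  0.60719994, -0.45124644],
       [ 0.02084391, -0.72129392, -0.6923154 ,  0.67153989],
       [ 0.        ,  0.        ,  0.        ,  1.        ]])}
side {'fx': 375.3892532232046, 'fy': 375.3892532232046, 'cx': 254.74820188021437, 'cy': 192.04541810816434, 'extrinsics': array([[ 0.87354526, -0.32563787,  0.36177156,  0.27919754],
       [-0.48671912, -0.59173806,  0.6426123 , -0.50523278],
       [ 0.00481511, -0.73743206, -0.67540415,  0.64858603],
       [ 0.        ,  0.        ,  0.        ,  1.        ]])}
{'fx': 315.0449618633091, 'fy': 315.0449618633091, 'cx': 261.56290742475977, 'cy': 193.45536294744568, 'mount': array([[-3.38087718e-04, -2.92274331e-01,  9.56334461e-01,
        -2.03780706e-01],
       [ 1.76637946e-04, -9.56334518e-01, -2.92274286e-01,
         8.19689782e-02],
       [ 9.99999927e-01,  7.01106084e-05,  3.74951692e-04,
        -3.72777859e-04],
       [ 0.00000000e+00,  0.00000000e+00,  0.00000000e+00,
         1.00000000e+00]])}
```

View pics/scene0.png

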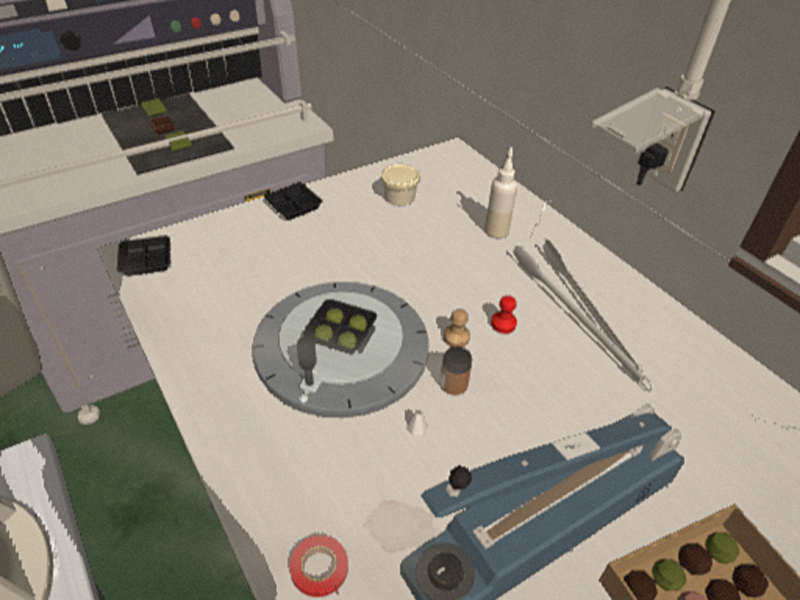

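View pics/side0.png

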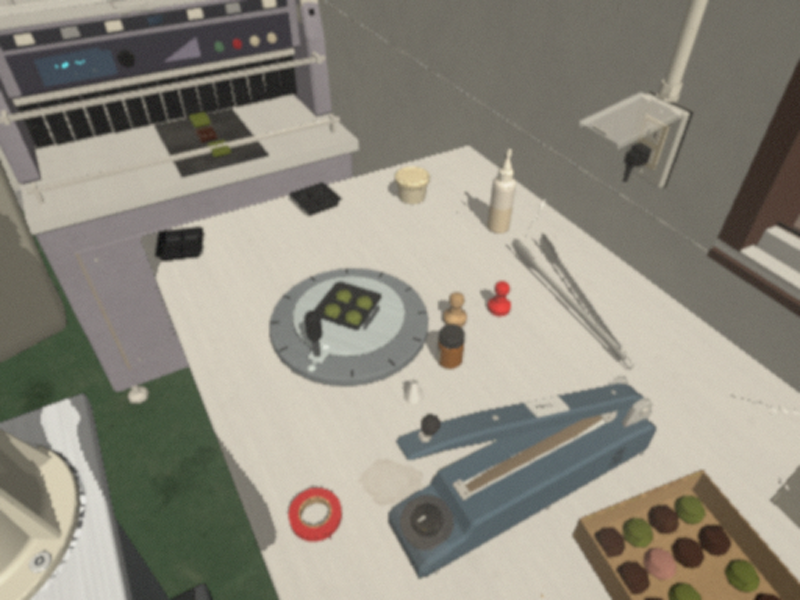

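Candidates (scene view, 800 px scale): wooden stamp at (457,328); red look-alike at (505,315), to be left alone; jar at (456,370); nozzle at (417,422). The stand's black knob is at (307,360); the stapler-like press also has a black knob at (459,477), which isn't the one I want.

```bash
cat > h.py <<'E'
from workcell import env
import numpy as np, cv2
from scipy.optimize import least_squares
S=800/512
def proj(n,P):
    c=env.calibration(n);T=np.linalg.inv(c["extrinsics"]);q=np.atleast_2d(P)@T[:3,:3].T+T[:3,3]
    return np.c_[c["fx"]*q[:,0]/q[:,2]+c["cx"],c["fy"]*q[:,1]/q[:,2]+c["cy"]]*S
def plane(n,u,z):
    c=env.calibration(n);E=c["extrinsics"];d=E[:3,:3]@[(u[0]/S-c["cx"])/c["fx"],(u[1]/S-c["cy"])/c["fy"],1]
    return E[:3,3]+d*(z-E[2,3])/d[2]
def tri(us):
    return least_squares(lambda p:np.concatenate([proj(n,p)[0]-u for n,u in us.items()]),[.6,-.1,.05]).x
E
python3 - <<'E'
from h import *
th=np.linspace(0,2*np.pi,200)
def ext(n,c):
    P=np.vstack([np.c_[c[0]+.122*np.cos(th),c[1]+.122*np.sin(th),0*th+z] for z in(0,.022)]);q=proj(n,P)
    return np.r_[q.min(0),q.max(0)]
obs={"scene":[253,282,429,415],"side":[270,269,429,382]}
for k in (["scene"],["side"],["scene","side"]):
    r=least_squares(lambda c:np.concatenate([ext(n,c)-obs[n] for n in k]),[.6,0]);print(k,r.x,r.fun.round(1))
c=r.x
for n,st,o in(("scene",(305,398),dict(stamp=(457,343),jar=(455,388),noz=(417,430))),("side",(312,366),dict(stamp=(455,322),jar=(451,362),noz=(413,400)))):
    p=plane(n,st,.025)[:2]-c; h=np.degrees(np.arctan2(p[1],p[0]));print(n,"stud",np.hypot(*p),h)
    for k,u in o.items():
        p=plane(n,u,.003)[:2]-c;print(k,np.hypot(*p),np.degrees(np.arctan2(p[1],p[0]))-h)
k=tri({"scene":(306,341),"side":(314,313)});print("knobtop tri",k,"r",np.hypot(*(k[:2]-c)))
for n,u in(("scene",(306,341)),("side",(314,313))):
    k=plane(n,u,.114);d=k[:2]-c;print(k,np.hypot(*d),np.degrees(np.arctan2(d[1],d[0])))
im=env.get_image("scene")[:,:,::-1];cr=im[170:290,150:350];cv2.imwrite("pics/c1.png",cv2.resize(cr,None,fx=4,fy=4,interpolation=cv2.INTER_CUBIC))
E
```

```text
['scene'] [0.53324884 0.09601925] [-0.5 -4.1  0.5  2.7]
['side'] [0.53443444 0.09866857] [-0.2 -4.8  0.3  3.2]
['scene', 'side'] [0.53377493 0.09714041] [-0.4 -4.6  0.4  1.9 -0.3 -4.2  0.4  4.1]
scene stud 0.11894278681989948 -141.35487123685783
stamp 0.1631935507880142 112.0806144367945
jar 0.17123998890757067 83.82696934558787
noz 0.1749048419773951 55.09847748534824
side stud 0.11640276811063362 -142.78926105772413
stamp 0.16320674002499672 115.19750286723038
jar 0.1706582150859223 86.13419701014217
noz 0.17595498939362966 56.13436575536522
knobtop tri [0.45440636 0.03221921 0.1155349 ] r 0.10253844206508327
[0.45378465 0.03286022 0.114     ] 0.10261767407193871 -141.2146401621184
[0.4563454  0.03472731 0.114     ] 0.09945213199508991 -141.12898534964287
```

View pics/c1.png

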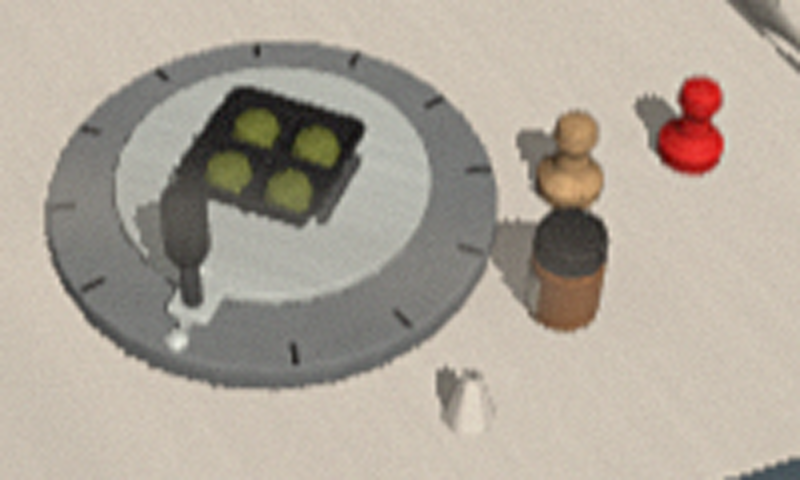

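The stud is at crop (178,340). Counting ticks counter-clockwise, the nozzle is opposite tick 2 (400,318), the jar opposite tick 3 (470,248), and the wooden stamp at (572,160) opposite tick 4 (478,170). So the target is 120°, which agrees with the computed angles. Next I fit the stand's pose more tightly.

```bash
python3 - <<'E'
from h import *
from scipy.spatial.transform import Rotation as R
cs=lambda x,y:(np.array([150+x/4,170+y/4])*S)
tk={0:(178,340),30:(294,354),60:(401,318),90:(470,248),120:(478,170),150:(434,102),180:(354,59),210:(257,50),240:(163,75),270:(91,130),300:(62,206),330:(93,284)}
def f(p):
    c,h,rt=p[:2],p[2],p[3];o=[]
    for a,u in tk.items():
        r,z=(.113,.025) if a==0 else (rt,.022)
        t=h+np.radians(a);o.append(proj("scene",[c[0]+r*np.cos(t),c[1]+r*np.sin(t),z])[0]-cs(*u))
    return np.concatenate(o)
r=least_squares(f,[.53,.09,-2.5,.11]);p=r.x;print(p,np.degrees(p[2]),r.fun.round(1))
for a in(0,60,120):
    t=p[2]+np.radians(a);print(a,p[:2]+.095*np.r_[np.cos(t),np.sin(t)])
for n,o in(("scene",dict(stamp=(457,343),jar=(455,388),noz=(417,430))),("side",dict(stamp=(455,322),jar=(451,362),noz=(413,400)))):
    for k,u in o.items():
        q=plane(n,u,.003)[:2]-p[:2];print(k,np.hypot(*q),np.degrees(np.arctan2(q[1],q[0])-p[2]))
s=env.observe();print(R.from_quat(s["ee_rot"]).as_matrix().round(3))
E
```

```text
[ 0.53019903  0.09143682 -2.50452986  0.11205804] -143.49899084072106 [-0.5 -0.7  0.1 -0.2  0.6  0.2 -0.5  0.5 -0.1 -0.1  0.2 -0.1  0.1  0.1
 -0.1 -0.1 -0.4 -0.2 -0.   0.1  0.6  0.2  0.1  0.3]
0 [0.45383362 0.03492731]
60 [ 0.540955   -0.00295232]
120 [0.6173204  0.05355719]
stamp 0.1636619406229613 116.57929313507063
jar 0.16845771593028855 88.03913001673261
noz 0.16949271164420218 58.5748309516431
stamp 0.16387170965061879 118.25436891486662
jar 0.16797077491313403 88.93276208549338
noz 0.17051443323032142 58.15555441025223
[[-0.     0.956  0.294]
 [ 0.001  0.294 -0.956]
 [-1.    -0.    -0.001]]
```

Call:
apply_moves(translation=[[-0.01,0.056,-0.02],[-0.01,0.056,-0.02],[-0.01,0.056,-0.02],[-0.01,0.056,-0.02],[-0.01,0.056,-0.02],[0,0.056,-0.02],[0,0.056,-0.02],[0,0.056,-0.02],[0,0.056,-0.02],[0,0.056,-0.02]], twist=[[-0.092,0,0],[-0.095,0,0],[-0.098,0,0],[-0.101,0,0],[-0.104,0,0],[-0.107,0,0],[-0.11,0,0],[-0.113,0,0],[-0.116,0,0],[-0.12,0,0]], grip=[0.06,0.06,0.06,0.06,0.06,0.06,0.06,0.06,0.06,0.06], squeeze=20)

```text
time_s: 1.4
tcp_pos: [0.4467, -0.0787, 0.2299]
ee_rot: [0.068, 0.704, -0.066, 0.704]
ft_force: [0.2, 0.1, 0.3]
opening: 0.0599
```

```bash
cat >> h.py <<'E'
from scipy.spatial.transform import Rotation as R
def wcam(s):
    T=np.eye(4);T[:3,:3]=R.from_quat(s["ee_rot"]).as_matrix();T[:3,3]=s["tcp_pos"]
    return T@env.calibration("wrist")["mount"]
def wplane(s,u,z):
    c=env.calibration("wrist");E=wcam(s);d=E[:3,:3]@[(u[0]/S-c["cx"])/c["fx"],(u[1]/S-c["cy"])/c["fy"],1]
    return E[:3,3]+d*(z-E[2,3])/d[2]
E
python3 - <<'E'
from h import *
import pickle
s=env.observe();im=env.get_image("wrist")[:,:,::-1]
pickle.dump(s,open("s1.pkl","wb"))
cv2.imwrite("pics/w1.png",cv2.resize(im,(800,600),interpolation=cv2.INTER_CUBIC))
E=wcam(s);c=env.calibration("wrist")
for z,q in((.114,(.4538,.0349)),(.022,(.5302,.0914))):
    p=E[:3,:3].T@(np.r_[q,z]-E[:3,3]);print(S*(c["fx"]*p[0]/p[2]+c["cx"]),S*(c["fy"]*p[1]/p[2]+c["cy"]))
E
```

```text
386.2812706216887 100.03752924802352
477.11852270123336 11.36141461906881
```

View pics/w1.png

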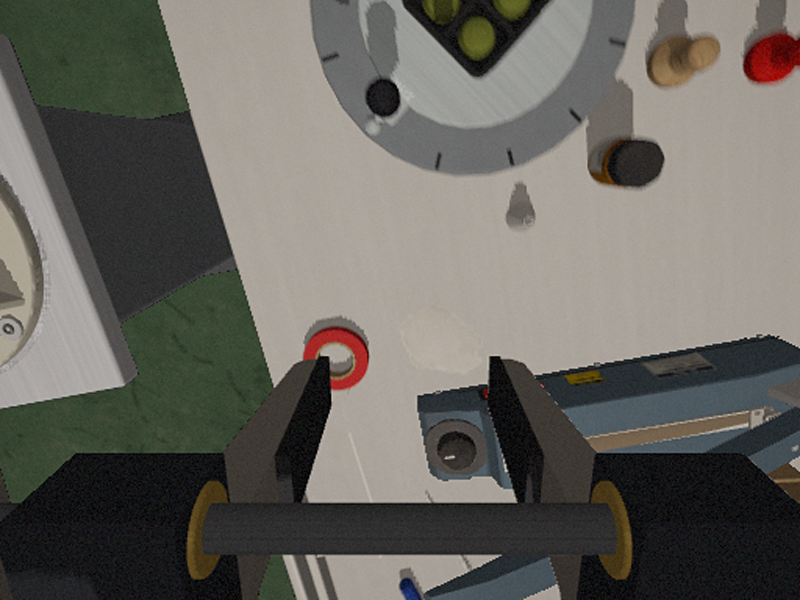

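Wrist view: the knob top is at (383,97), predicted (386,100), so within about 2 mm. Red tape, stapler, nozzle, jar, stamp and red stamp all sit where expected.

Call:
apply_moves(translation=[[0,0.038,-0.0056],[0,0.038,-0.0056],[0,0.0385,-0.0056],[0.02,0,0],[0.02,0,0],[0.02,0,0],[0.015,0,0],[0.015,0,0],[0.01,0,0],[0,0,0]], twist=[[0,0,0],[0,0,0],[0,0,0],[-0.1,0,0],[-0.1,0,0],[-0.1,0,0],[0,0,0],[0,0,0],[0,0,0],[0,0,0]], grip=[0.06,0.06,0.06,0.06,0.06,0.06,0.06,0.06,0.06,0.06])

```text
time_s: 2.7
tcp_pos: [0.4491, 0.0503, 0.1269]
ee_rot: [-0.043, 0.705, 0.047, 0.706]
ft_force: [-0.3, 0.4, 0.4]
opening: 0.0599
```

```bash
python3 - <<'E'
from h import *
import pickle
s=env.observe();print(s["tcp_pos"],R.from_quat(s["ee_rot"]).as_matrix().round(3),s["joints"])
cv2.imwrite("pics/w2.png",cv2.resize(env.get_image("wrist")[:,:,::-1],(800,600),interpolation=cv2.INTER_CUBIC))
pickle.dump(s,open("s2.pkl","wb"))
c=env.calibration("wrist")
print(wplane(pickle.load(open("s1.pkl","rb")),(383,97),.114))
E
```

```text
[0.44909532 0.05028984 0.12692041] [[ 0.001 -0.128  0.992]
 [ 0.006  0.992  0.128]
 [-1.     0.006  0.002]] [ 0.10304383  0.14667425  2.04486025  0.00727561  0.94804892 -0.02934826]
[0.45223756 0.03724237 0.114     ]
```

View pics/w2.png

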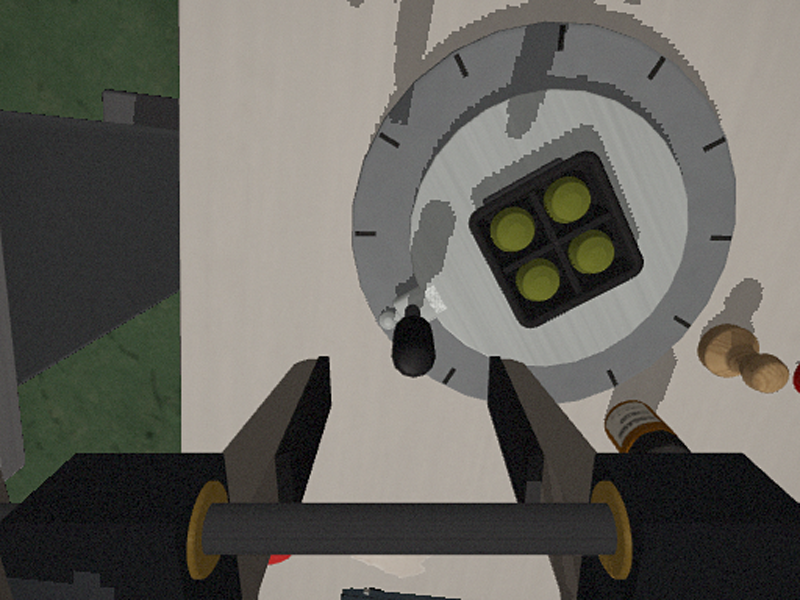

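Knob top at (413,357), between the finger planes; the fingertips are about 1 cm too far in +y.

```bash
python3 - <<'E'
from h import *
import pickle
s1,s2=[pickle.load(open(f"s{i}.pkl","rb")) for i in(1,2)]
a,b=wplane(s1,(383,97),.114),wplane(s2,(413,357),.114);print(b)
o1,o2=wcam(s1)[:3,3],wcam(s2)[:3,3];d1,d2=a-o1,b-o2
t=np.linalg.lstsq(np.c_[d1,-d2],o2-o1,rcond=None)[0];print(o1+t[0]*d1,o2+t[1]*d2)
w=wplane(s2,(547,210),.022);print("disc",w, "stud",wplane(s2,(388,319),.025))
k=(a+b)/2; Rm=R.from_quat(s2["ee_rot"]).as_matrix();print("tool delta",Rm.T@(np.r_[k[:2],.076]-s2["tcp_pos"]))
E
```

```text
[0.45143591 0.04018767 0.114     ]
[0.45208407 0.03785064 0.10832612] [0.45181419 0.0378027  0.10832828]
disc [0.52729228 0.10987072 0.022     ] stud [0.43758968 0.02738095 0.025     ]
tool delta [ 0.05085282 -0.01212832  0.00112923]
```

Call:
apply_moves(translation=[[0,-0.013,0.002],[0,0,0],[0.015,0,0],[0.015,0,0],[0.015,0,0],[0.004,0,0],[0,0,0],[0,0,0],[0,0,0],[0,0,0]], twist=[[0,0,0],[0,0,0],[0,0,0],[0,0,0],[0,0,0],[0,0,0],[0,0,0],[0,0,0],[0,0,0],[0,0,0]], grip=[0.06,0.06,0.06,0.06,0.06,0.06,0.06,0.015,0.015,0.015], squeeze=20)

```text
time_s: 4.0
tcp_pos: [0.4551, 0.0369, 0.077]
ee_rot: [-0.043, 0.703, 0.047, 0.708]
ft_force: [0.1, -0.6, -0.2]
opening: 0.0316
```

Call:
apply_moves(translation=[[0,0,0],[0,0,0],[0,0,0],[0,-0.0071,0.0043],[0,-0.0067,0.0049],[0,-0.0062,0.0055],[0,-0.0057,0.006],[0,-0.0052,0.0065],[0,-0.0046,0.0069],[0,0,0]], twist=[[0,0,0],[0,0,0],[0,0,0],[0,0,0],[0,0,0],[0,0,0],[0,0,0],[0,0,0],[0,0,0],[0,0,0]], grip=[0.015,0.015,0.015,0.015,0.015,0.015,0.015,0.015,0.015,0.015], squeeze=25)

```text
time_s: 5.25
tcp_pos: [0.4961, 0.0037, 0.0771]
ee_rot: [-0.042, 0.704, 0.047, 0.708]
ft_force: [-0.8, 2.4, 2.5]
opening: 0.0148
```

```bash
cat > a.py <<'E'
from h import *
s=env.observe();c=np.r_[.5302,.0914];d=s["tcp_pos"][:2]-c
print(s["tcp_pos"],s["ft_force"],"r",np.hypot(*d),"sw",np.degrees(np.arctan2(d[1],d[0]))+143.5,R.from_quat(s["ee_rot"]).as_matrix()[:,2])
E
python3 a.py
```

```text
[0.49610199 0.00369616 0.07708633] [-0.81460063  2.35832492  2.50341818] r 0.09409908096186292 sw 32.254624462528284 [0.99205394 0.12565805 0.00624838]
```

The opening is 0.0148, less than the 22 mm knob, so the grasp probably failed. I look before moving anything.

```bash
python3 - <<'E'
from h import *
w=cv2.resize(env.get_image("wrist")[:,:,::-1],(400,300))
im=env.get_image("scene")[:,:,::-1][130:290,130:350];im=cv2.resize(im,(800,582),interpolation=cv2.INTER_CUBIC)
cv2.imwrite("pics/m1.png",im);cv2.imwrite("pics/m1w.png",cv2.resize(w,(800,600)))
E
```

```text
(no output)
```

View pics/m1w.png

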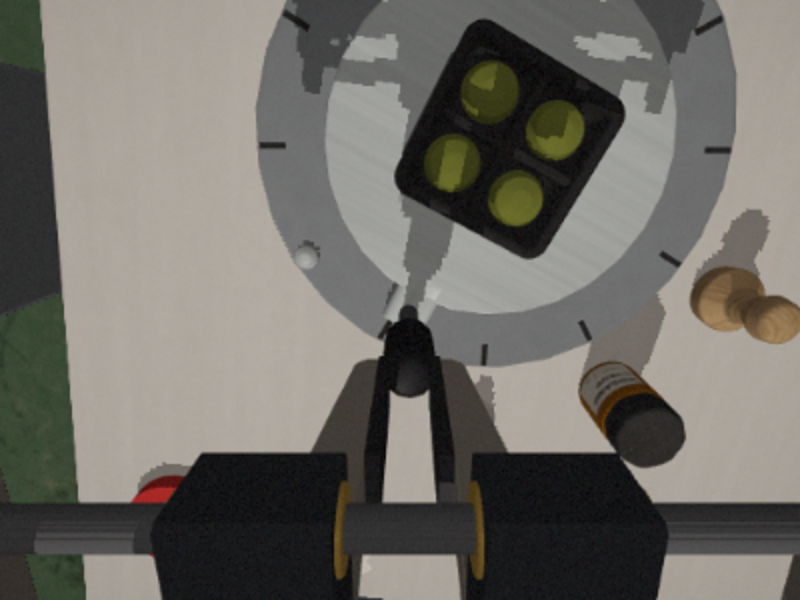

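View pics/m1.png

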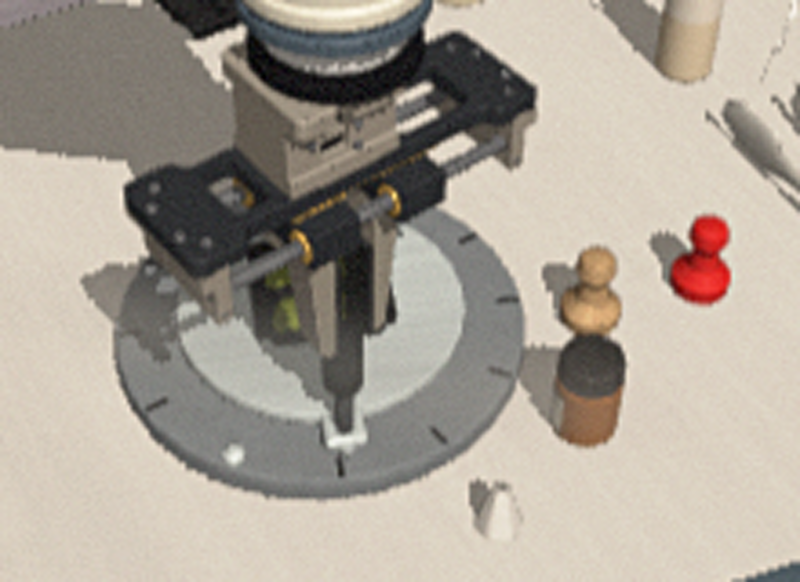

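The plate has turned about 30°. Knob top at wrist (410,370), which looks to be on the +y side of the pads rather than between them. I compute where it is.

```bash
python3 - <<'E'
from h import *
s=env.observe();Rm=R.from_quat(s["ee_rot"]).as_matrix()
for u in((410,370),(410,375),(408,365)):
    k=wplane(s,u,.114);d=k[:2]-[.5302,.0914];print(k,np.hypot(*d),np.degrees(np.arctan2(d[1],d[0]))+143.5,"tool",Rm.T@(k-s["tcp_pos"]))
E=wcam(s);c=env.calibration("wrist")
def pj(p):
    p=Rm@np.array(p)+s["tcp_pos"];p=E[:3,:3].T@(p-E[:3,3]);return (S*(c["fx"]*p[0]/p[2]+c["cx"]),S*(c["fy"]*p[1]/p[2]+c["cy"]))
print("tcp",pj([0,0,0]),"fingertip front",pj([0,.01,.0074]),pj([-.037,.01,.0074]),pj([-.037,.0,.0]))
E
python3 a.py
```

```text
[0.49404216 0.00943584 0.114     ] 0.08958522669001379 29.695704087140328 tool [-0.03686033  0.00589432 -0.00060788]
[0.49429874 0.00742969 0.114     ] 0.09132313253224178 30.351010435289254 tool [-0.03687296  0.00387186 -0.00060598]
[0.49305454 0.01133842 0.114     ] 0.08825894738105268 28.610533361227823 tool [-0.03685229  0.00790611 -0.00134803]
tcp (np.float64(411.08290125890835), np.float64(346.9752285936734)) fingertip front (np.float64(427.9580912583247), np.float64(325.8236611823135)) (np.float64(431.7960913414159), np.float64(359.9305179034359)) (np.float64(411.613390056994), np.float64(384.60853743713255))
[0.49558261 0.0039221  0.07710796] [-0.47750582  1.99479825  1.76442672] r 0.09407840762986935 sw 31.90994520676611 [0.99202064 0.12592672 0.0061247 ]
```

Triangulated, the knob is between the pads (tool offset y +5 mm, z 0). It is slimmer at that height, and my 15 mm finger target stopped the fingers there. I recentre, close fully and check.

Call:
apply_moves(translation=[[0,0.004,0],[0,0,0],[0,0,0],[0,0,0],[0,0,0],[0,0,0],[0,0,0],[0,0,0],[0,0,0],[0,0,0]], twist=[[0,0,0],[0,0,0],[0,0,0],[0,0,0],[0,0,0],[0,0,0],[0,0,0],[0,0,0],[0,0,0],[0,0,0]], grip=[0.015,0.015,0.0,0.0,0.0,0.0,0.0,0.0,0.0,0.0], squeeze=25)

```text
time_s: 6.6
tcp_pos: [0.4959, 0.008, 0.0794]
ee_rot: [-0.044, 0.702, 0.047, 0.709]
ft_force: [-0.6, -0.5, 0.7]
opening: 0.0006
```

```bash
python3 a.py
```

```text
[0.49594642 0.00795395 0.07940608] [-0.55023498 -0.47454458  0.67480217] r 0.09020283564202738 sw 31.182452186895247 [0.99176063 0.12777331 0.00921005]
```

Fully closed with nothing held, so I look again: wrist and scene crops in one picture.

```bash
cat > m.py <<'E'
from h import *
import sys
a=cv2.resize(env.get_image("wrist")[:,:,::-1][140:320,180:345],(400,436),interpolation=cv2.INTER_CUBIC)
b=cv2.resize(env.get_image("scene")[:,:,::-1][130:261,160:280],(400,436),interpolation=cv2.INTER_CUBIC)
cv2.imwrite(sys.argv[1],np.hstack([a,b]))
E
python3 m.py pics/m2.png
```

```text
(no output)
```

View pics/m2.png

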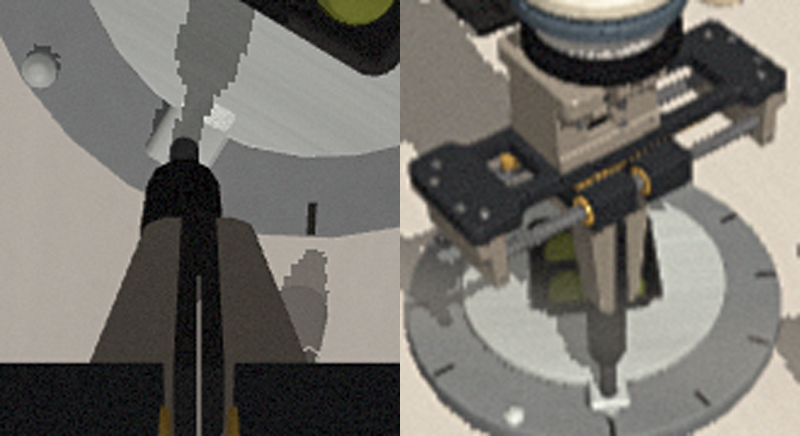

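Nothing is held, yet the fingers hide the knob's top in the wrist view and the whole knob shows below them in the scene view. The real fingertips may therefore be higher than the reported TCP. I check by projecting.

```bash
python3 - <<'E'
from h import *
print(env.grip_point_offset)
s=env.observe();t=s["tcp_pos"];print(t,s["opening"])
E=wcam(s);c=env.calibration("wrist")
for dz in(0,.01,.02,.03,.04):
  P=t+[0,0,dz]
  q=proj("scene",P)[0]/S; p=E[:3,:3].T@(P+[0,.01,0]-E[:3,3])
  w=np.r_[c["fx"]*p[0]/p[2]+c["cx"],c["fy"]*p[1]/p[2]+c["cy"]]
  print(dz,"scene crop",400+(q[0]-160)/.3,(q[1]-130)/.3,"wrist crop",(w[0]-180)*400/165,(w[1]-140)*436/180)
k=[.4921,.0043]
for z in(.068,.114): q=proj("scene",np.r_[k,z])[0]/S;print("knob",z,400+(q[0]-160)/.3,(q[1]-130)/.3)
E
```

```text
0.0187
[0.49597552 0.00794354 0.07943572] 0.00033047918251933917
0 scene crop 609.3811108345808 335.45972961189204 wrist crop 206.01127921857864 166.20555283597002
0.01 scene crop 609.0138732028568 323.80282850263086 wrist crop 206.7643847255934 178.56902170995758
0.02 scene crop 608.6400227541683 311.93602256132885 wrist crop 207.59058379367409 192.13244193035126
0.03 scene crop 608.2593792511025 299.8535906703179 wrist crop 208.50106043706518 207.0794175349779
0.04 scene crop 607.871755846179 287.54960189439964 wrist crop 209.50940297903261 223.633023259292
knob 0.068 606.9798252688964 355.3092771626339
knob 0.114 605.1428889911704 301.0526577871656
```

Both views put the visible fingertips about 30–35 mm above the reported TCP, so the fingers only caught the knob's domed top, dragged it to the 30° click and slid off. I lift, open and go down in small steps, which stays clear of the plate (34 mm) either way.

Call:
apply_moves(translation=[[-0.02,0,0],[0,-0.004,-0.003],[0,0,0],[0,0,0],[0,0,0],[0,0,0],[0.01,0,0],[0.01,0,0],[0.01,0,0],[0,0,0]], twist=[[0,0,0],[0,0,0],[0,0,0],[0,0,0],[0,0,0],[0,0,0],[0,0,0],[0,0,0],[0,0,0],[0,0,0]], grip=[0.06,0.06,0.06,0.06,0.06,0.06,0.06,0.06,0.06,0.06], squeeze=25)

```text
time_s: 7.95
tcp_pos: [0.4915, 0.0035, 0.0644]
ee_rot: [-0.043, 0.704, 0.047, 0.707]
ft_force: [-0.2, 0.1, -0.2]
opening: 0.0602
```

```bash
python3 a.py; python3 m.py pics/m3.png
```

```text
[0.49152457 0.003506   0.06442734] [-0.20989978  0.06214488 -0.16049254] r 0.09602678483524582 sw 29.74937687420777 [0.99180405 0.12765027 0.00549022]
```

View pics/m3.png

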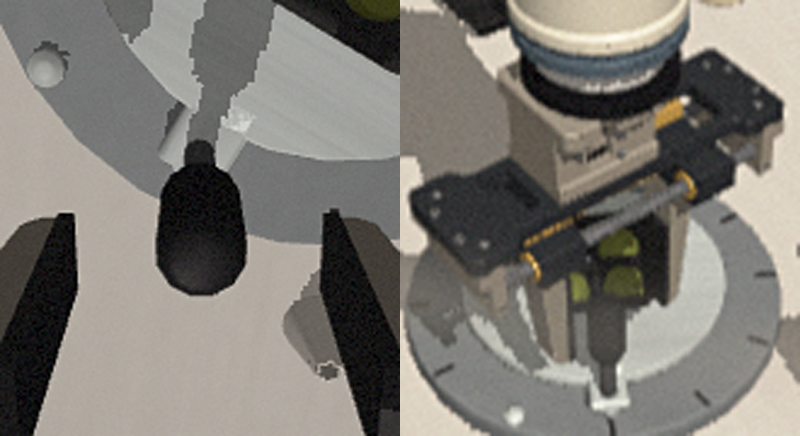

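Knob top at crop (200,250), centred between the open fingers. Down another 16 mm, then close.

Call:
apply_moves(translation=[[0.008,0,0],[0.008,0,0],[0,0,0],[0,0,0],[0,0,0],[0,0,0],[0,0,0],[0,0,0],[0,0,0],[0,0,0]], twist=[[0,0,0],[0,0,0],[0,0,0],[0,0,0],[0,0,0],[0,0,0],[0,0,0],[0,0,0],[0,0,0],[0,0,0]], grip=[0.06,0.06,0.06,0.0,0.0,0.0,0.0,0.0,0.0,0.0], squeeze=25)

```text
time_s: 9.3
tcp_pos: [0.4923, 0.0037, 0.049]
ee_rot: [-0.043, 0.703, 0.047, 0.708]
ft_force: [-0.1, 0.8, 0.7]
opening: 0.0206
```

```bash
python3 a.py
```

```text
[0.49227345 0.00373733 0.04896552] [-0.05322686  0.76969481  0.718041  ] r 0.09551526447403091 sw 30.10466686675899 [0.99179873 0.1276069  0.00719461]
```

Held: opening 20.6 mm, plate at 30.1°. Turning on.

Call:
apply_moves(translation=[[0,-0.0046,0.0088],[0,-0.0037,0.0092],[0,-0.0027,0.0096],[0,-0.0017,0.0098],[0,-0.0006,0.0099],[0,0.0004,0.0099],[0,0.0014,0.0098],[0,0.0025,0.0096],[0,0.0034,0.0093],[0,0,0]], twist=[[0,0,0],[0,0,0],[0,0,0],[0,0,0],[0,0,0],[0,0,0],[0,0,0],[0,0,0],[0,0,0],[0,0,0]], grip=[0.0,0.0,0.0,0.0,0.0,0.0,0.0,0.0,0.0,0.0])

```text
time_s: 10.55
tcp_pos: [0.5831, 0.0124, 0.049]
ee_rot: [-0.041, 0.705, 0.048, 0.707]
ft_force: [0.2, 4.7, -0.6]
opening: 0.0207
```

```bash
python3 a.py
```

```text
[0.58308457 0.01238565 0.04897636] [ 0.23811962  4.66247913 -0.63358865] r 0.09507915132032384 sw 87.2945280357107 [0.99197789 0.12635648 0.00372988]
```

Call:
apply_moves(translation=[[0,0.0043,0.0078],[0,0.0051,0.0073],[0,0.0057,0.0068],[0,0.0063,0.0062],[0,0.0069,0.0056],[0,0.0074,0.005],[0,0,0],[0,0,0],[0,0,0],[0,0,0]], twist=[[0,0,0],[0,0,0],[0,0,0],[0,0,0],[0,0,0],[0,0,0],[0,0,0],[0,0,0],[0,0,0],[0,0,0]], grip=[0.0,0.0,0.0,0.0,0.0,0.0,0.0,0.0,0.0,0.0])

```text
time_s: 11.8
tcp_pos: [0.6178, 0.0556, 0.0489]
ee_rot: [-0.042, 0.706, 0.048, 0.705]
ft_force: [-4.4, -0.6, 3.7]
opening: 0.0211
```

```bash
python3 a.py
```

```text
[0.61779985 0.05557006 0.04892849] [-4.36278489 -0.58425308  3.71217657] r 0.09464416272407052 sw 121.25454235336025 [ 0.99181221  0.12769973 -0.00114805]
```

121°. I release to a small opening, wait, then lift straight up.

Call:
apply_moves(translation=[[0,0,0],[0,0,0],[0,0,0],[0,0,0],[-0.02,0,0],[-0.03,0,0],[-0.04,0,0],[-0.05,0,0],[0,-0.03,-0.05],[0,0,0]], twist=[[0,0,0],[0,0,0],[0,0,0],[0,0,0],[0,0,0],[0,0,0],[0,0,0],[0,0,0],[0,0,0],[0,0,0]], grip=[0.045,0.045,0.045,0.045,0.045,0.045,0.045,0.045,0.045,0.045])

```text
time_s: 13.05
tcp_pos: [0.5749, 0.0173, 0.2007]
ee_rot: [-0.043, 0.702, 0.048, 0.709]
ft_force: [0.1, -0.3, -0.6]
opening: 0.0451
```

```bash
python3 - <<'E'
from h import *
a=cv2.resize(env.get_image("wrist")[:,:,::-1],(400,300),interpolation=cv2.INTER_AREA)
b=cv2.resize(env.get_image("side")[:,:,::-1][140:290,150:350],(400,300),interpolation=cv2.INTER_CUBIC)
c=cv2.resize(env.get_image("scene")[:,:,::-1][150:300,150:350],(400,300),interpolation=cv2.INTER_CUBIC)
cv2.imwrite("pics/f.png",np.vstack([np.hstack([a,b]),np.hstack([c,0*c])]))
E
```

View pics/f.png

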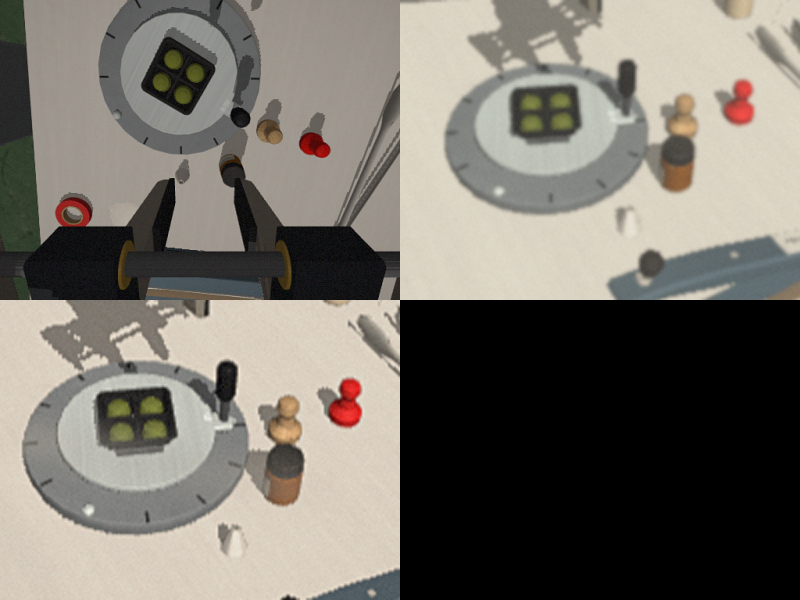

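The knob and pointer cover the fourth tick, with three free ticks between stud and pointer. The stamp, jar, nozzle and red stamp all stand upright and unmoved. One numeric check, then sign-off if it agrees.

```bash
python3 - <<'E'
from h import *
ok=[]
for n,u,o in(("scene",(227,68),(150,150)),("side",(227,67),(150,140))):
    k=plane(n,(np.array(o)+np.array(u)/2)*S,.114)[:2]-[.5302,.0914];a=np.degrees(np.arctan2(k[1],k[0]))+143.5;print(n,np.hypot(*k),a);ok.append(abs(a-120)<6)
if all(ok): print(env.sign_off())
E
```

```text
scene 0.09345972887787228 116.17078698156163
side 0.09322874783974922 115.38020974307483
the job is handed in; nothing more can be done
None
```

I turned the plate counter-clockwise to the fourth click (120°), where its pointer and knob face the wooden stamp. I let go, lifted clear, and handed the job in at about 13 s.

**First grasp failed:** The visible fingertips sat about 3 cm above the reported tool point. The fingers caught only the knob's domed top, dragged the plate to the first click (30°) and slid off. I lifted, went lower and gripped it properly (opening 20.6 mm). Then I turned it the remaining 90°; the largest contact force I read was about 6 N.

**Last checks:**
- **Angle in the gripper:** the arm's position put the plate at 121° just before release.
- **Angle after release:** the knob top measured 116.2° in the scene view and 115.4° in the side view. Those pixels were picked by eye, and they disagree with the 121° by about 5°. Both are within 10° of the 120° click.
- **Click count:** the last picture shows three free ticks between the home stud and the pointer, with the pointer on the fourth, opposite the stamp. I didn't take a second picture to confirm the plate had stopped moving.
- **Other things:** the stamp, jar, nozzle and red look-alike looked upright and undisturbed, and the gripper was clear of everything.

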